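Charge the bench greaser on the boat-race pit table

TASK

Charge the bench greaser for the boat's propeller shaft: pump its black push plunger, pressing it well down and letting it rise right up again each time, until the small round indicator pin beside it stands fully out. Stop as soon as the pin is fully out, with not one stroke more, and leave the plunger up. Work the plunger only: do not touch the pin or press the starter box's button, and leave everything else where it stands.

Things in the scene. Friction and masses are not known exactly. Their poses are not given: they have to be found in the camera images.
- pump: the bench greaser, bolted down: a grey painted block 75 x 150 mm (local x, y), 105 mm high, on a dark steel foot 115 x 195 x 12 mm. Origin at the centre of the foot's underside, z up. The plunger stands at local y = -40 mm and the indicator pin at local y = +40 mm, both at local x = 0; a brass outlet stub is on its +x side.
- plunger_top (a point): centre of the flat top of the plunger's round black mushroom head (48 mm across, top 153 mm above the table when up); it moves down with the plunger. Push it straight down with shut fingertips.
- plunger (a joint): how far the plunger is pressed (m): 0 is up, 0.018 is the stop. A return spring pushes it up: 6 N at the top, 11.4 N at the stop, plus a damper (40 N per m/s), so let go it rises in about 0.2 s. A stroke counts when it goes at least 13 mm down (15 to 18 mm is sure) and then rises right up: the pin is lifted by the RETURN stroke and never by the way down.
- pin (a joint): how far the indicator pin stands out (m): 0 is fully in, 0.050 fully out (counted as out above 0.0475); it starts between 0 and 0.022. It stays where the last stroke left it. Inside are notches every 10 mm: each full stroke lifts it to a notch, 10 mm higher (the first stroke, from between notches, 1 to 17 mm), so 3 to 5 strokes are needed, the last notch being 0.050.
- pin_tip (a point): centre of the top of the indicator pin's small head (round, white plastic, 22 mm across, 6 mm thick, on a white shank 14 mm thick); 119 mm above the table when in, 169 mm when fully out. Then, and only then, a black rubber ring on the shank shows clear above the brass gland (gland top at 113 mm).
- starter_box: electric starter box, fixed: dark steel, 100 x 130 x 75 mm (local x, y, z), origin at the centre of its underside; two brass posts and one push button on top. Not to be worked. It and the greaser may stand either way round, left or right.
- starter_button (a joint): push travel of the starter box's round black button (30 mm across in a steel collar, top 95 mm above the table): 0 up, 0.006 down. Leave it alone.
- grease_jar: loose jar with a steel lid, 48 mm across, 60 mm high, close to the greaser; origin at its underside. Leave it.
- spanner: loose steel spanner, 130 mm long, lying close to the greaser. Leave it.
- screwdriver: loose screwdriver, 160 mm long, lying close to the starter box. Leave it.
- collar: loose brass collar, 40 mm across, 14 mm high, close to the starter box. Leave it.
- spray_can: loose spray can, 56 mm across, 150 mm high, origin at its underside. Leave it.
- steel_bowl: loose shallow steel bowl, 110 mm across, 35 mm high. Leave it.
- fuel_flask: loose white plastic flask, 56 mm across, 120 mm high. Leave it.

How it is judged:
By the outcome, as a careful person would: the job done as asked, in the order asked, and still so for the second after the job is handed in, with the robot touching nothing.
It also fails if it takes over 48 s, if anything falls off the work surface, if the arm or the gripper's body presses on something with over 40 N, if the wrist force passes 120 N, or if a joint passes its speed limit or range.

ROBOT

A 6-joint arm with a two-finger parallel gripper is mounted at the origin on the work surface. World frame = base frame: x ahead of the robot, y to its left, z up, the work surface at z = 0. Lengths are in m, angles in rad, forces in N, time in s.
With the tool pointing down it reaches from about 0.3 to 0.875 m from the base axis. Payload 6.4 kg.
Tool frame: the origin (TCP) lies midway between the tips of the shut fingers; the grasp point (between the pads) lies 19 mm behind it; x points along the fingers, y is the direction in which the jaws open and shut, and the axes are right-handed (so a half turn about x gives the same grasp; the last joint's range is limited). The gripper opens to 85 mm and grips with 20 to 120 N. Pads are 22 mm wide; open, the fingers measure 114 mm over their backs; the gripper's body (76 mm by 85 mm) begins 54 mm behind the grasp point. The pads swing forward as they close: fully open they stand 13 mm farther back than shut.
Start: joints at [1.114, 0.181, 1.607, -0, 1.354, -0.206], TCP at [0.143, 0.557, 0.231] pointing down, gripper open.
Joint ranges: [-2.99, 2.99], [-0.89, 2.07], [0.3, 2.58], [-1.14, 4.28], [0, 2.63], [-3.12, 3.12]. Speed limits (rad/s): [2.57, 2.57, 3.01, 3.14, 3.14, 3.14].

INTERFACE

Orientations are given as a unit quaternion [x, y, z, w].
In Python, from plant import bot gives the robot as it stands. The module is installed in compiled form; this text tells all that it offers.
- The arm moves only by the tool step_arm, never from a script. Its argument "steps" is one flat list of numbers, 7 for each row, row after row: the turn, a rotation vector about the world's x, y, z in rad, then the shift along the world's x, y, z in mm, then the finger opening in mm, from 0 to 85.4. A call has 1 to 5 rows; each row shifts and turns the pose as measured when the row begins; what a row does not reach is not made up. A row lasts 1/10 s, in which the tool goes at most 50 mm and 8.59 degrees, less where a joint would pass 70% of its speed; a pose out of reach is approached as far as the arm can. A call with a gripper value outside its range is refused whole. The fingers move at their own pace and stop on an object; the grip force is fixed at half the most. Time passes only in rows, so rows that do not move let the fingers close. It gives the time, the measured TCP pose, the force and the opening at its end, in the units of the state.
- bot.get_state(): the state, without advancing time (a new reading comes with each control period).
- bot.snapshot(name): name is "side" or "top"; returns the picture (480x640x3 uint8, red, green, blue); there is no depth.
- bot.camera_params(name): a dict with "fx", "fy", "cx", "cy" (pixels), "extrinsics" (4x4, takes a point from camera to world coordinates). Camera axes: x right, y down, z forward; pixel columns grow to the right and rows downward; lengths in m; the calibration is good to about 2 mm. A picture is of the moment at which its call begins. camera_params takes no time and is no camera call.
- bot.sign_off(): hands the job in, once; it reports no verdict.
The state is a dict: "time": time; "q": joint angles; "qvel": joint speeds; "tau": joint torques, N m; "tcp_pos": TCP position; "tcp_rot": TCP orientation; "force": force on the tool from outside, world axes, zero at the start; "ft_torque": the same for the moment, N m; "finger_gap": finger opening in m.
Only numpy, scipy, OpenCV 4.12 (cv2) and the standard library are available. Lean on these libraries where they do the work, as an engineer would, in place of code of your own. Each camera call takes 0.05 s, during which the arm holds its last target.

## Working session

There is one attempt and no reset: what is moved stays moved. The work goes in short steps, Python scripts to look and compute and a tool call to move; the robot and the scene stay as the last step left them, time stands still between calls to the robot, and variables do not carry over. Pictures are saved under pics/ and viewed, and the job is handed in when it is done.

Besides the shell and the picture viewer there is one more tool, called after "Emit:" as a command line: name --argument value ..., lists and objects as JSON in quotes. step_arm: Moves the arm, as the interface text tells. Its arguments: {"type":"object","properties":{"steps":{"type":"array","items":{"type":"number"}}},"required":["steps"]}

```bash
mkdir -p pics; python3 - <<'E'
from plant import bot
import cv2
s=bot.get_state()
print({k:s[k] for k in('time','tcp_pos','tcp_rot','force','finger_gap')})
for n in('side','top'):
    cv2.imwrite(f'pics/{n}0.png',bot.snapshot(n)[:,:,::-1])
    p=bot.camera_params(n);print(n,p)
E
```

```text
{'time': 0.0, 'tcp_pos': array([0.14244039, 0.55650323, 0.23039086]), 'tcp_rot': array([ 0.08787114,  0.70175533, -0.08903406,  0.70134946]), 'force': array([-0.01383796,  0.48790567,  0.03775812]), 'finger_gap': 0.08514210764391779}
side {'fx': 617.2556806697131, 'fy': 617.2556806697131, 'cx': 322.68135678671393, 'cy': 231.7918029951238, 'extrinsics': array([[ 0.97284623, -0.12094893,  0.1973362 ,  0.34903998],
       [-0.23110529, -0.55429061,  0.79959507, -0.88094668],
       [ 0.01267143, -0.82348848, -0.56719146,  0.70986438],
       [ 0.        ,  0.        ,  0.        ,  1.        ]])}
top {'fx': 488.5630451120834, 'fy': 488.5630451120834, 'cx': 323.70265125573144, 'cy': 235.39328067122165, 'extrinsics': array([[-0.02597307, -0.98794639,  0.15260185,  0.38162502],
       [-0.99948263,  0.02856089,  0.01479009, -0.02839914],
       [-0.01897026, -0.15213875, -0.98817707,  1.16403789],
       [ 0.        ,  0.        ,  0.        ,  1.        ]])}
```

View pics/side0.png

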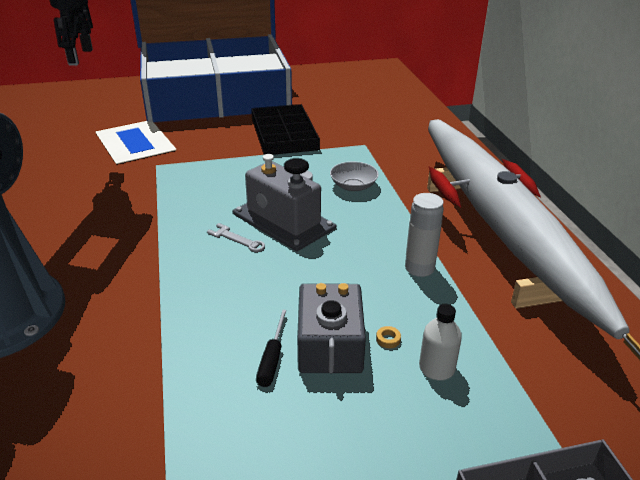

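View pics/top0.png

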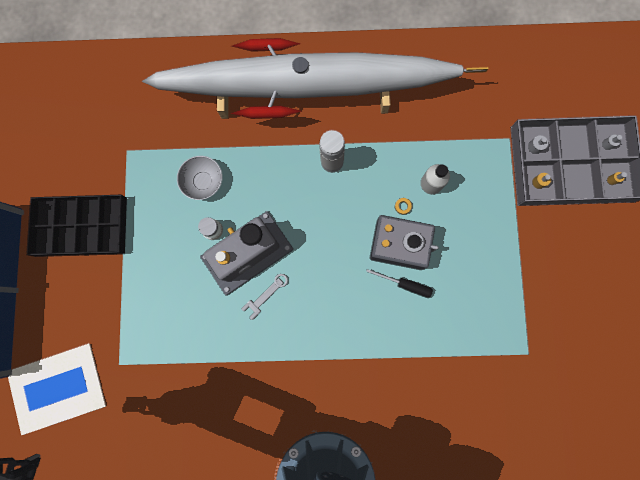

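```bash
python3 - <<'E'
import cv2,numpy as np
a=cv2.imread('pics/top0.png')[190:310,180:320]
b=cv2.imread('pics/side0.png')[140:260,220:350]
cv2.imwrite('pics/zt.png',cv2.resize(a,None,fx=5,fy=5,interpolation=2))
cv2.imwrite('pics/zs.png',cv2.resize(b,None,fx=5,fy=5,interpolation=2))
E
```

```text
(no output)
```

View pics/zt.png

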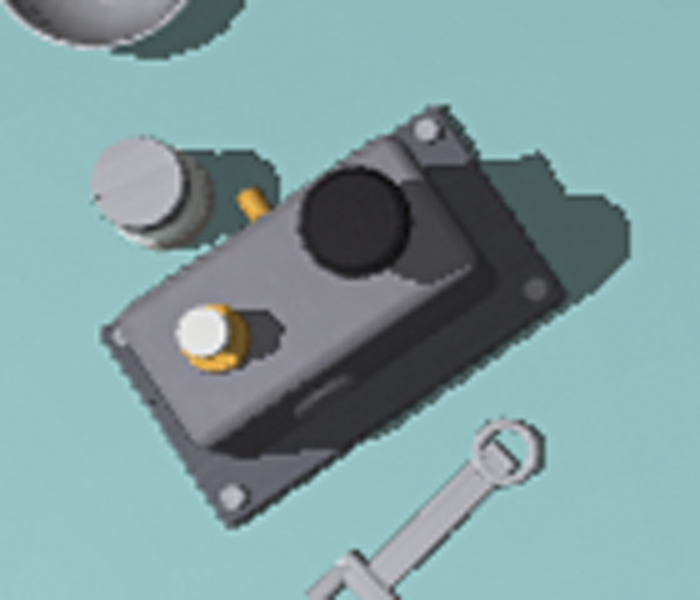

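View pics/zs.png

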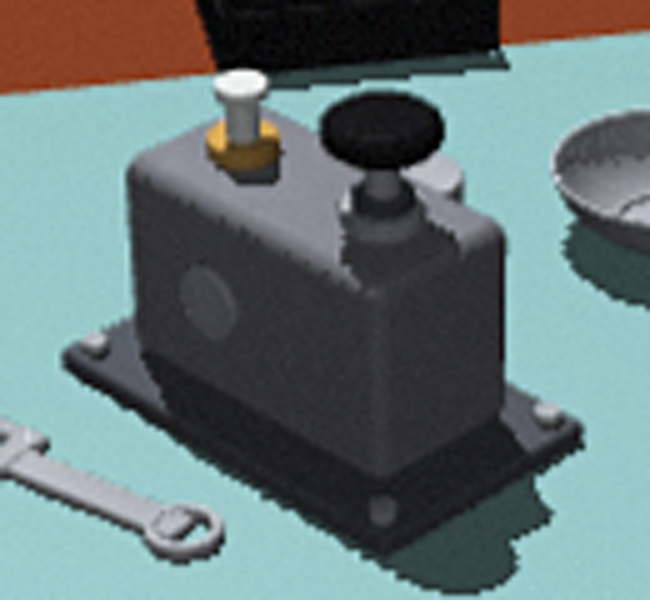

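```bash
cat > h.py <<'E'
import numpy as np
from plant import bot
def ray(n,u,v):
    p=bot.camera_params(n);E=p['extrinsics']
    d=E[:3,:3]@np.array([(u-p['cx'])/p['fx'],(v-p['cy'])/p['fy'],1]);return E[:3,3],d/np.linalg.norm(d)
def atz(n,u,v,z):
    o,d=ray(n,u,v);return o+d*(z-o[2])/d[2]
def tri(a,b):
    o1,d1=ray('top',*a);o2,d2=ray('side',*b)
    t=np.linalg.lstsq(np.c_[d1,-d2],o2-o1,rcond=None)[0]
    p,q=o1+d1*t[0],o2+d2*t[1];return (p+q)/2,np.linalg.norm(p-q)
def proj(n,P):
    p=bot.camera_params(n);E=p['extrinsics'];c=E[:3,:3].T@(np.asarray(P)-E[:3,3])
    return p['fx']*c[0]/c[2]+p['cx'],p['fy']*c[1]/c[2]+p['cy']
E
python3 - <<'E'
from h import *
P,e=tri((251,234.2),(296.4,165.4));print('plunger',P,e)
print(atz('top',251,234.2,.153),atz('side',296.4,165.4,.153))
Q,e=tri((220.6,256.2),(268.4,156.6));print('pin',Q,e, np.linalg.norm((P-Q)[:2]),np.degrees(np.arctan2(*(Q-P)[[1,0]])))
from scipy.spatial.transform import Rotation as R
s=bot.get_state();print(R.from_quat(s['tcp_rot']).as_matrix().round(3))
E
```

```text
plunger [0.54663877 0.14033906 0.14670421] 0.001819995826130735
[0.54470768 0.13937709 0.153     ] [0.54535912 0.12904699 0.153     ]
pin [0.50307146 0.20700093 0.13608493] 0.002134266820178852 0.07963614507232636 123.16689364551111
[[-0.001  0.248  0.969]
 [-0.001  0.969 -0.248]
 [-1.    -0.002 -0.   ]]
```

```bash
python3 - <<'E'
from h import *
import cv2
b=cv2.imread('pics/side0.png');a=cv2.imread('pics/top0.png')
def circ(img,n,c,r,col):
    pts=[proj(n,[c[0]+r*np.cos(t),c[1]+r*np.sin(t),c[2]]) for t in np.linspace(0,6.3,60)]
    return np.array(pts)
for k,c in enumerate([(0.5447,0.138,.153),(0.546,.136,.153)]):
    out=[]
    for n,im,(x0,y0) in(('top',a,(220,205)),('side',b,(265,140))):
        z=cv2.resize(im[y0:y0+60,x0:x0+60],None,fx=6.5,fy=6.5,interpolation=2)
        p=circ(im,n,c,.024,0); cv2.polylines(z,[((p+.5-[x0,y0])*6.5).astype(int)],True,(0,255,0),1)
        out.append(z); print(n,proj(n,c))
    cv2.imwrite(f'pics/fit{k}.png',np.hstack(out))
cv2.imwrite('pics/fit.png',np.vstack([cv2.imread('pics/fit0.png'),cv2.imread('pics/fit1.png')])[:, :])
E
```

```text
top (np.float64(251.65370266887078), np.float64(234.18486392423623))
side (np.float64(295.1271443508266), np.float64(163.2213236963922))
top (np.float64(252.60079635493707), np.float64(233.54666012291253))
side (np.float64(296.00819881295325), np.float64(163.64531087236003))
```

View pics/fit0.png

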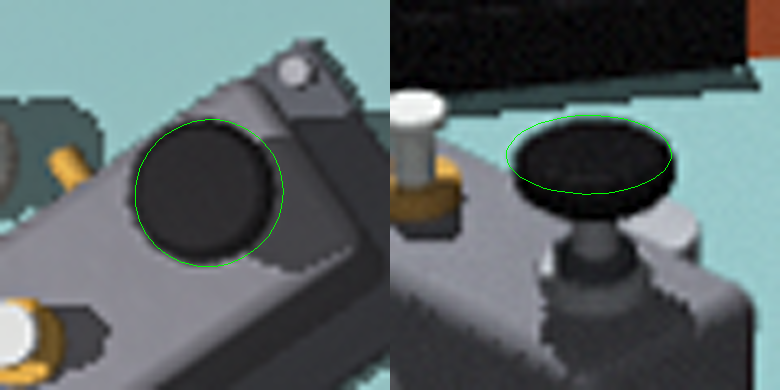

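Emit:
step_arm --steps '[0,0,0,29,-30,0,0,0,0,0,29,-30,0,0,0,0,0,29,-30,0,0,0,0,0,29,-30,0,0,0,0,0,29,-30,0,0]'

```text
time: 0.6
tcp_pos: [0.2864, 0.4034, 0.228]
tcp_rot: [0.084, 0.703, -0.086, 0.701]
force: [1.0, -0.3, -0.5]
finger_gap: 0.0121
```

Emit:
step_arm --steps '[0,0,0,29,-30,0,0,0,0,0,29,-30,0,0,0,0,0,29,-30,0,0,0,0,0,29,-30,0,0,0,0,0,29,-30,0,0]'

```text
time: 1.1
tcp_pos: [0.4348, 0.2458, 0.2267]
tcp_rot: [0.083, 0.704, -0.086, 0.7]
force: [0.9, 1.3, -0.0]
finger_gap: -0.0003
```

Emit:
step_arm --steps '[0,0,0,30,-29,0,0,0,0,0,30,-29,0,0,0,0,0,30,-29,0,0,0,0,0,15,-15,0,0,0,0,0,0,0,0,0]'

```text
time: 1.6
tcp_pos: [0.5453, 0.134, 0.2248]
tcp_rot: [0.085, 0.704, -0.089, 0.699]
force: [0.0, 0.8, 0.3]
finger_gap: -0.0001
```

Emit:
step_arm --steps '[0,0,0,0,2,-25,0,0,0,0,0,1,-20,0,0,0,0,0,0,-10,0,0,0,0,0,0,0,0]'

```text
time: 2.0
tcp_pos: [0.5435, 0.138, 0.1675]
tcp_rot: [0.086, 0.705, -0.089, 0.698]
force: [-0.9, -0.5, -0.8]
finger_gap: 0.0001
```

```bash
cat > look.py <<'E'
import sys,cv2,numpy as np
from h import *
t=sys.argv[1]; ns=sys.argv[2:] or ['side','top']
o=[]
for n in ns:
    im=bot.snapshot(n)[:,:,::-1]; cv2.imwrite(f'pics/{t}_{n}.png',im)
    x0,y0=(240,120) if n=='side' else (190,190)
    o.append(cv2.resize(im[y0:y0+90,x0:x0+80],None,fx=5,fy=5,interpolation=2))
cv2.imwrite(f'pics/{t}.png',np.hstack(o))
s=bot.get_state();print(s['time'],s['tcp_pos'].round(4),s['force'].round(1))
E
python3 look.py a
```

```text
2.1 [0.5448 0.138  0.1693] [-0.2  0.2  0.7]
```

View pics/a.png

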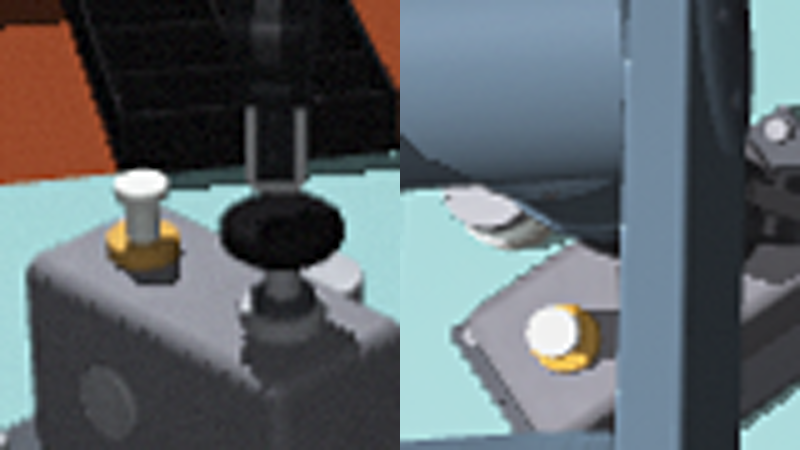

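Emit:
step_arm --steps '[0,0,0,1,0,-12,0,0,0,0,0,0,-5,0,0,0,0,0,0,-3,0]'

```text
time: 2.4
tcp_pos: [0.5477, 0.1387, 0.1514]
tcp_rot: [0.086, 0.702, -0.088, 0.702]
force: [-2.8, -0.3, 7.0]
finger_gap: 0.0001
```

Emit:
step_arm --steps '[0,0,0,-2,0,-6,0,0,0,0,0,0,-6,0,0,0,0,0,0,-3,0]'

```text
time: 2.7
tcp_pos: [0.5477, 0.1387, 0.1402]
tcp_rot: [0.086, 0.7, -0.088, 0.703]
force: [-5.8, -0.1, 9.2]
finger_gap: -0.0004
```

Emit:
step_arm --steps '[0,0,0,0,0,-5,0,0,0,0,0,0,0,0]'

```text
time: 2.9
tcp_pos: [0.5477, 0.1387, 0.1376]
tcp_rot: [0.085, 0.7, -0.088, 0.703]
force: [-3.9, -0.2, 8.8]
finger_gap: -0.0
```

Emit:
step_arm --steps '[0,0,0,0,0,-3,0,0,0,0,0,0,-2,0]'

```text
time: 3.1
tcp_pos: [0.5478, 0.1387, 0.1355]
tcp_rot: [0.085, 0.7, -0.088, 0.704]
force: [-7.1, -0.1, 10.6]
finger_gap: 0.0002
```

```bash
python3 look.py b side
```

```text
3.15 [0.5478 0.1387 0.1355] [-6.  -1.2 10.4]
```

View pics/b.png

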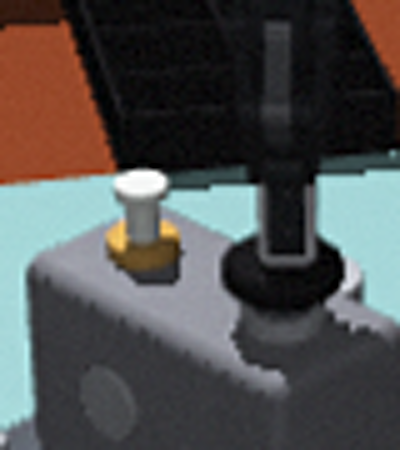

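The plunger is well down, with the tip centred on the head (crop 285,255), and the pin is unmoved as expected. Next I let it rise.

Emit:
step_arm --steps '[0,0,0,-2,0,12,0,0,0,0,0,0,12,0,0,0,0,0,0,5,0,0,0,0,0,0,0,0]'

```text
time: 3.55
tcp_pos: [0.5469, 0.1387, 0.1682]
tcp_rot: [0.085, 0.699, -0.088, 0.705]
force: [-0.1, -0.1, 0.1]
finger_gap: -0.0
```

```bash
python3 look.py c
```

```text
3.65 [0.5464 0.1387 0.1671] [-0.4 -0.   0.3]
```

View pics/c.png

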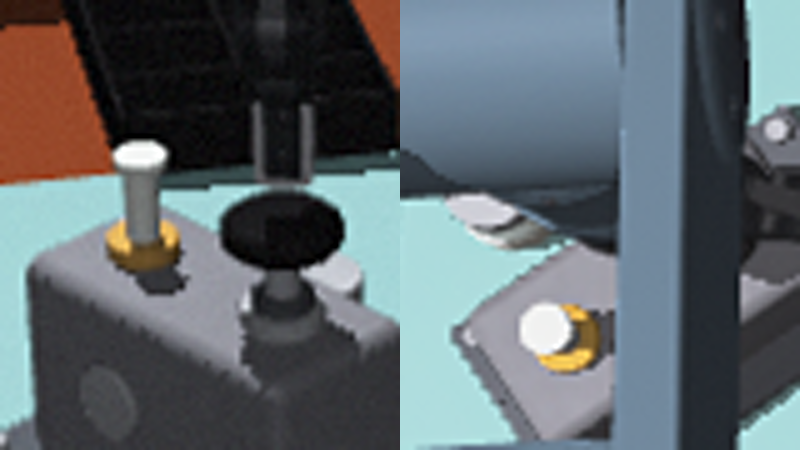

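```bash
python3 - <<'E'
from h import *
for z in range(119,171,10): print(z-119,[((np.array(proj(n,[.5035,.205,z/1e3]))+.5-o)*5).round(0) for n,o in(('side',(240,120)),('top',(190,190)))])
E
```

```text
0 [array([145., 226.]), array([169., 334.])]
10 [array([144., 204.]), array([164., 332.])]
20 [array([143., 182.]), array([159., 329.])]
30 [array([142., 159.]), array([153., 326.])]
40 [array([142., 136.]), array([148., 324.])]
50 [array([141., 113.]), array([142., 321.])]
```

Pin head is now at crop (139,154), up 29 px (about 13 mm) to roughly the 30 mm notch. No ring is showing, so on to the next stroke.

Emit:
step_arm --steps '[0,0,0,0,0,-12,0,0,0,0,0,0,-6,0,0,0,0,-1,0,-7,0,0,0,0,-1,0,-6,0,0,0,0,0,0,-4,0]'

```text
time: 4.15
tcp_pos: [0.5472, 0.1388, 0.1347]
tcp_rot: [0.086, 0.697, -0.088, 0.706]
force: [-21.3, -1.4, 49.5]
finger_gap: -0.0
```

Emit:
step_arm --steps '[0,0,0,-1,0,12,0,0,0,0,0,0,12,0,0,0,0,0,0,5,0,0,0,0,0,0,0,0]'

```text
time: 4.55
tcp_pos: [0.5455, 0.1386, 0.1627]
tcp_rot: [0.085, 0.698, -0.088, 0.705]
force: [-0.6, -0.7, -0.0]
finger_gap: -0.0001
```

```bash
python3 look.py d
```

```text
4.65 [0.545  0.1386 0.162 ] [-0.1 -0.4  0.2]
```

View pics/d.png

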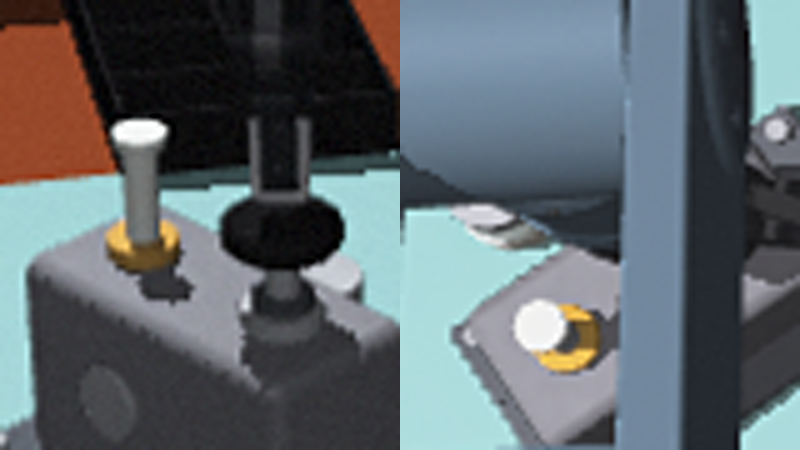

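Pin head is at crop (139,131), up 23 px, which is one 10 mm notch. It's probably at 40 mm and still shows no ring. The third stroke will be gentler near the stop.

Emit:
step_arm --steps '[0,0,0,0,0,-7,0,0,0,0,0,0,-6,0,0,0,0,-1,0,-6,0,0,0,0,0,0,-4,0]'

```text
time: 5.05
tcp_pos: [0.5451, 0.1386, 0.1385]
tcp_rot: [0.085, 0.698, -0.088, 0.706]
force: [-4.8, -0.5, 11.3]
finger_gap: -0.0004
```

Emit:
step_arm --steps '[0,0,0,0,0,-3,0,0,0,0,0,0,-1,0]'

```text
time: 5.25
tcp_pos: [0.5451, 0.1386, 0.135]
tcp_rot: [0.085, 0.698, -0.088, 0.706]
force: [-5.5, -0.7, 14.6]
finger_gap: -0.0
```

Emit:
step_arm --steps '[0,0,0,-1,0,12,0,0,0,0,0,0,12,0,0,0,0,0,0,8,0,0,0,0,0,0,0,0]'

```text
time: 5.65
tcp_pos: [0.5436, 0.1385, 0.1668]
tcp_rot: [0.085, 0.699, -0.088, 0.705]
force: [-0.2, -0.3, 0.5]
finger_gap: -0.0
```

```bash
python3 look.py e
```

```text
5.75 [0.5429 0.1385 0.1657] [-0.1  0.5 -1.1]
```

View pics/e.png

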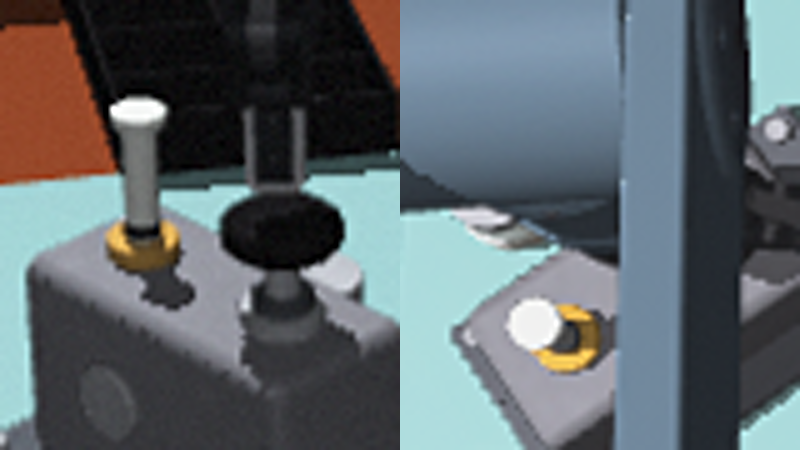

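The pin head is at crop (138,108) and a black ring now shows at (143,230) above the gland. I'll enlarge to confirm, after backing up clear.

Emit:
step_arm --steps '[0,0,0,0,0,25,0,0,0,0,0,0,30,0,0,0,0,0,0,10,0,0,0,0,0,0,0,0]'

```text
time: 6.15
tcp_pos: [0.5399, 0.1382, 0.228]
tcp_rot: [0.085, 0.702, -0.089, 0.701]
force: [0.6, -0.6, -0.3]
finger_gap: -0.0
```

```bash
python3 look.py f; python3 - <<'E'
import cv2
im=cv2.imread('pics/f_side.png');cv2.imwrite('pics/f2.png',cv2.resize(im[132:177,250:310],None,fx=13,fy=13,interpolation=2))
E
```

```text
6.25 [0.5391 0.1382 0.2264] [-0.5 -0.1  0.4]
```

View pics/f2.png

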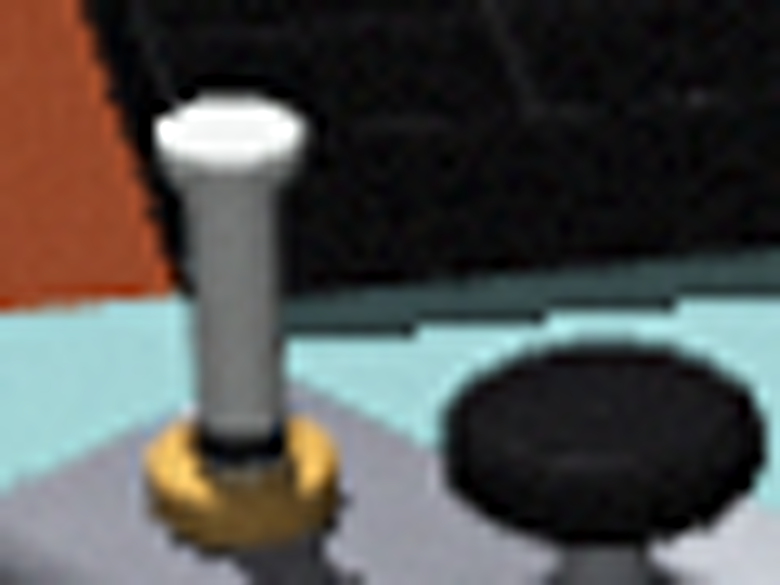

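View pics/f_side.png

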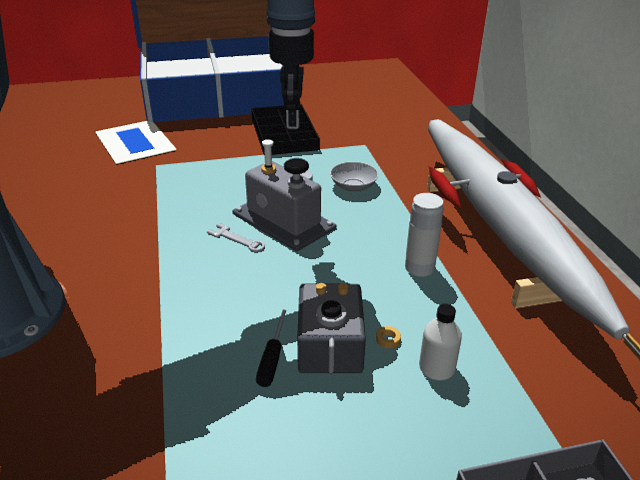

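The whole black ring is clear of the gland, with white shank visible below it (enlarged crop 240,445 and 240,465). The plunger is up and nothing else has moved, so I'm handing in.

```bash
python3 -c "
from plant import bot
print(bot.sign_off())"
```

```text
the job is handed in; nothing more can be done
None
```

I charged the greaser with three full strokes of the plunger, and the indicator pin now stands fully out. I stopped there and left the plunger up, with the tool about 75 mm above it.

- **Strokes:** each went about 17–18 mm down, judged from tool height, and rose right up again. The pin rose about 13 mm, then 10 mm, then 10 mm.
- **Pin and plunger:** in the last side picture the black ring is clear above the brass gland, with white shank visible below it. The plunger head is back at its starting height.
- **Everything else:** the other objects look unmoved, and I never went near the starter box. The job took about 6.3 s of the 48 s allowed.

Two checks were off:
- **Hard second stroke:** it ran against the plunger's stop, with the last reading at 49.5 N upward on the fingertips. That is well under the 120 N wrist limit, and the 40 N limit covers only the arm and gripper body.
- **Height mismatch:** my first camera measurement put the plunger top at 147 mm instead of the stated 153 mm. I went by the stated height, and the first touch (7 N of contact at 151.4 mm) was close to it.

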